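Clamp the gas cartridge until the knob clicks

TASK

Get the soda tap's gas cartridge clamped in its dock: swing the open steel bridge gently over the cartridge by its peg until it meets its stop, then turn the black knob on it clockwise until its torque limiter gives and clicks. Stop after the first click (a second one does no harm, a third is too many), hold the knob lightly, let go, and leave the other bar things where they are.

Things in the scene. Friction and masses are not known exactly. Their poses are not given: they have to be found in the camera images.
- dock: Gas-cartridge dock of the bar's soda tap, fixed to the worktop: dark wooden plinth 165 x 100 x 18 mm, a brass cup (42 mm across) with an upright steel cartridge, its top 66 mm above the worktop, and a brass post 80 mm from it. Origin on the worktop under the cartridge axis; x points from the cartridge to the post, z up.
- pivot (a point): On the post's axis, which is the upright swing axis of the bridge, 94 mm above the worktop. The bridge is a flat steel arm 26 mm wide, 78 to 92 mm above the worktop, reaching 150 mm from this axis to the peg's axis, with the knob on it at 80 mm.
- bridge (a joint): Swing of the bridge: 0 = fully over the cartridge against its end stop, grows counter-clockwise seen from above (starts 0.55 to 0.95 open); closing is clockwise. Stiff by friction (0.15 N m, about 1 N at the peg), stays where it is left. The clockwise torque of tightening pushes it onto its stop.
- peg_top (a point): Centre of the top of the upright round brass peg at the bridge's free end, the handle to swing it by: 14 mm thick, standing 42 mm clear above the bridge, top 134 mm above the worktop, 150 mm from the swing axis.
- knob: Black plastic knob on the bridge: round cap 48 mm across, top face 113 mm above the worktop, with an upright cross bar 44 mm long, 13 mm thick, 113 to 137 mm above the worktop. Origin on its axis, 103 mm above the worktop; x along the bar (to the end with a small steel stud on top), y across it, z up. Squeeze the bar with no more than 30 N.
- knob_mark (a point): Point 20 mm from the knob's axis along its bar, at the stud's end, 127 mm above the worktop; axes as the knob's. The knob has 20 clicks a turn (18 degrees each): the torque climbs to about 0.45 N m, then drops to nearly nothing as it clicks over, and climbs again for the next. Let go, it settles in the nearest click place.
- collar: The screw's steel collar, 50 mm across, under the knob, with a tooth on its rim along its x; origin on the knob's axis, z up. Knob and stud start along its x. It turns with the knob (0.12 N m) until the screw seats, 0.3 to 1.8 rad clockwise from the start (not readable from poses); then it stands still and the knob clicks over it, springing it back by up to 0.2 rad at a click.
- jigger_0: steel double jigger, 43 mm wide, 88 mm tall. Bystander; origin at the centre of its underside.
- jigger_1: small steel double jigger, 37 mm wide, 68 mm tall. Bystander; origin at the centre of its underside.
- bitters_0: small amber bottle with a black cap, 39 mm wide, 100 mm tall. Bystander; origin at the centre of its underside.
- tumbler_0: faceted glass tumbler, 70 mm wide, 87 mm tall. Bystander; origin at the centre of its underside.
- tumbler_1: faceted glass tumbler, 70 mm wide, 87 mm tall. Bystander; origin at the centre of its underside.
- bottle_opener: flat bottle opener with a wooden handle, 137 mm long, 8 mm high, lying on the worktop. Bystander; origin at the centre of its underside.

How it is judged:
On the way, in this order (a step that is already met when the one before it is completed fails the run):
1. the bridge is swung fully over the cartridge, before the knob has clicked (value of joint bridge below 0.06 rad and y of knob_mark in the frame of collar above -0.003 m), for 0.1 s.
2. the knob has been turned clockwise past its first click with the bridge closed (value of joint bridge below 0.06 rad and y of knob_mark in the frame of collar below -0.0045 m), for 0.1 s.
At the end, for the whole second after the job is handed in: The bridge stands within 0.06 rad of its stop over the cartridge, and the knob, let go, rests one or two clicks (18 degrees each) clockwise past its starting place on the collar: the mark lies 4.5 to 14 mm to the -y side in the collar's frame (all of step 2 and y of knob_mark in the frame of collar above -0.014 m); the robot touches nothing.
It fails at once if the knob clicks a third time (y of knob_mark in the frame of collar below -0.0147 m).
It fails at once if the knob is turned the wrong way until it clicks backwards (y of knob_mark in the frame of collar above 0.0045 m).
It fails at once if the bridge is slammed shut (faster than 2.5 rad/s) (velocity of joint bridge below -2.5 rad/s).
It fails at once if the knob is squeezed hard (over 90 N in all) (contact force between the fingers and knob above 90 N).
It fails at once if a bystander is pushed more than 30 mm (distance of any of jigger_0, jigger_1, bitters_0, tumbler_0, tumbler_1, bottle_opener from where it was at the start of the episode above 0.03 m).
It also fails if it takes over 64 s, if anything falls off the work surface, if the arm or the gripper's body presses on something with over 40 N, if the wrist force passes 120 N, or if a joint passes its speed limit or range.

ROBOT

A 6-joint arm with a two-finger parallel gripper is mounted at the origin on a cart in front of the work surface, level with it; the furniture and walls round the work are solid. World frame = base frame: x ahead of the robot, y to its left, z up, the work surface at z = 0. Lengths are in m, angles in rad, forces in N, time in s.
With the tool pointing down it reaches from about 0.25 to 0.725 m from the base axis. Payload 4 kg.
Tool frame: the origin (TCP) lies at the very end of the fingers, on their centre line; the grasp point (between the pads) lies 19 mm behind it; z points along the fingers, y is the line along which they close (so a half turn about z gives the same grasp; the last joint's range is limited). The gripper opens to 85 mm and grips with 20 to 120 N. Pads are 22 mm wide; open, the fingers measure 114 mm over their backs; the gripper's body (76 mm by 85 mm) begins 54 mm behind the grasp point. The pads swing forward as they close: fully open they stand 13 mm farther back than shut.
Start: joints at [1.332, 0.241, 0.005, 1.335, 0, 1.571], TCP at [0.118, 0.486, 0.231] pointing down, gripper open.
Joint ranges: [-2.72, 2.72], [-1.05, 1.87], [-1.09, 1.28], [-1.99, 2.15], [-1.42, 1.44], [-3.14, 3.14]. Speed limits (rad/s): [2.79, 2.79, 3.14, 3.14, 3.14, 3.14].

INTERFACE

Orientations are given as a unit quaternion [x, y, z, w].
In Python, from rig import arm gives the robot as it stands. The module is installed in compiled form; this text tells all that it offers.
- The arm moves only by the tool apply_moves, never from a script. Its arguments are lists of equal length, an entry for each row: "linear": the shift along the tool's x, y, z in cm, a list of three; "twist": the turn, a rotation vector about the tool's x, y, z in degrees, a list of three. In form: {"linear": [[tx, ty, tz], ...], "twist": [[ax, ay, az], ...]}. A call has 1 to 10 rows; each row is the pose to reach, as a shift and turn from the pose commanded when the call began, along the tool's axes at that moment; what a row does not reach only later rows make up. A row lasts 1/10 s, in which the tool goes at most 50 mm and 8.59 degrees, less where a joint would pass 70% of its speed; a pose out of reach is approached as far as the arm can. A call with a gripper value outside its range is refused whole. "grip" is the finger opening in cm, from 0 to 8.54, set as the call begins (left out, the last holds). The fingers move at their own pace and stop on an object; "grip_force" is the grip in N (left out, the last holds). Time passes only in rows, so rows that repeat a pose let the fingers close. It gives the time, the measured TCP pose, the force, the opening and the grip force at its end, in the units of the state.
- arm.get_state(): the state, without advancing time (a new reading comes with each control period).
- arm.read_camera(name): name is "side" or "top" or "wrist"; returns a dict with "color" (400x640x3 uint8, blue, green, red), "fx", "fy", "cx", "cy" (pixels), "origin" and "orientation" of the camera in the world; the wrist camera has in their place "T_tool_cam" (4x4, takes a point from camera to tool coordinates, whose origin is the TCP and whose axes are the flange's). Camera axes: x right, y down, z forward; pixel columns grow to the right and rows downward; lengths in m; the calibration is good to about 2 mm. A picture is of the moment at which its call begins: read the wrist's pose just before it. There is no depth.
- arm.hand_in(): hands the job in; it is judged then, once.
Trained networks look in the newest picture that a camera, given by its name, has taken for a name from the list of things; names that differ only in an ending like _2 or _b are one class to them, and where a whole thing is asked for, a point or a joint stands for the part that bears it (a point fixed in the world has none). Each returns a list of dicts, best first, with "conf" (0 to 1); they miss things now and then, are a little off and sometimes report something else, mostly with a low value. They report only what shows in the picture. A call takes as long as a camera call.
- arm.recognise(camera, query): "xy" ([column, row] in pixels, amid what is visible of it).
- arm.masks_of(camera, query): "pixels" (400x640 bool, what is visible of it) and "xy" ([column, row] in pixels, amid what is visible of it).
- arm.mark_of(camera, query): "xy" ([column, row] in pixels: a listed point, or the origin of a listed thing).
The state is a dict: "time": time; "joint_positions": joint angles; "joint_vel": joint speeds; "effort": joint torques, N m; "ee_pos": TCP position; "tool_rot": TCP orientation; "wrist_force": force on the tool from outside, world axes, zero at the start; "moment": the same for the moment, N m; "grip_width": finger opening in m; "grasp_force": force on a finger pad.
Only numpy, scipy, OpenCV 4.12 (cv2) and the standard library are available. Lean on these libraries where they do the work, as an engineer would, in place of code of your own. Each camera call takes 0.05 s, during which the arm holds its last target. There are 200 camera calls.

## Working session

There is one attempt and no reset: what is moved stays moved. The work goes in short steps, Python scripts to look and compute and a tool call to move; the robot and the scene stay as the last step left them, time stands still between calls to the robot, and variables do not carry over. Pictures are saved under pics/ and viewed, at most 10 in all, crops included, and the job is handed in when it is done.

Besides the shell and the picture viewer there is one more tool, called after "Request:" as name(argument=value, ...), one argument or row to a line, values as JSON. apply_moves: Moves the arm, as the interface text tells. Its arguments: {"type":"object","properties":{"linear":{"type":"array"},"twist":{"type":"array"},"grip":{"type":"number"},"grip_force":{"type":"number"}},"required":["linear","twist"]}

```bash
mkdir -p pics
cat > h.py <<'E'
import numpy as np, cv2
from rig import arm
from scipy.spatial.transform import Rotation as R
def cam(n):
    s=arm.get_state(); c=arm.read_camera(n)
    if 'origin' in c: c['o']=np.array(c['origin']); c['R']=R.from_quat(c['orientation']).as_matrix()
    else:
        T=np.eye(4);T[:3,:3]=R.from_quat(s['tool_rot']).as_matrix();T[:3,3]=s['ee_pos'];T=T@np.array(c['T_tool_cam']);c['o']=T[:3,3];c['R']=T[:3,:3]
    return c
def ray(c,xy):
    return c['R']@np.array([(xy[0]-c['cx'])/c['fx'],(xy[1]-c['cy'])/c['fy'],1])
def atz(c,xy,z):
    d=ray(c,xy);return c['o']+d*(z-c['o'][2])/d[2]
def proj(c,p):
    q=c['R'].T@(np.array(p)-c['o']);return np.array([c['fx']*q[0]/q[2]+c['cx'],c['fy']*q[1]/q[2]+c['cy']])
Z=dict(pivot=.094,peg_top=.134,knob=.103,knob_mark=.127,dock=0,collar=.095)
E
python3 - <<'E'
from h import *
for n in ('top','side'):
    c=cam(n);cv2.imwrite(f'pics/{n}0.png',c['color']);print(n,c['o'])
    for q in Z:
        for m in arm.mark_of(n,q)[:2]:print(q,np.round(m['xy']),round(m['conf'],2),atz(c,m['xy'],Z[q]).round(4))
s=arm.get_state();print(s['time'],s['ee_pos'],R.from_quat(s['tool_rot']).as_matrix().round(3))
E
```

```text
top [0.42024695 0.04734307 1.07312329]
pivot [356. 197.] 0.81 [ 0.5968 -0.0453  0.094 ]
peg_top [405. 227.] 0.61 [ 0.5128 -0.1678  0.134 ]
knob [378. 214.] 0.7 [ 0.5488 -0.1018  0.103 ]
knob_mark [382. 200.] 0.52 [ 0.5834 -0.1084  0.127 ]
dock [358. 229.] 0.84 [ 0.5174 -0.0612  0.    ]
dock [306. 214.] 0.41 [0.5596 0.0961 0.    ]
collar [382. 218.] 0.62 [ 0.5407 -0.1159  0.095 ]
collar [299. 234.] 0.46 [0.4912 0.1069 0.095 ]
side [0.41079003 0.74921274 1.13859202]
pivot [308. 166.] 0.73 [ 0.6082 -0.0434  0.094 ]
pivot [328. 142.] 0.6 [ 0.5715 -0.1366  0.094 ]
peg_top [347. 124.] 0.96 [ 0.5269 -0.1715  0.134 ]
peg_top [361. 269.] 0.46 [0.4274 0.2484 0.134 ]
knob [333. 145.] 0.48 [ 0.5547 -0.1196  0.103 ]
knob_mark [325. 141.] 0.8 [ 0.5753 -0.1099  0.127 ]
knob_mark [312. 166.] 0.19 [ 0.5935 -0.0193  0.127 ]
dock [342. 190.] 0.86 [ 0.5157 -0.0497  0.    ]
collar [331. 148.] 0.85 [ 0.5597 -0.1127  0.095 ]
collar [361. 231.] 0.33 [0.4423 0.1285 0.095 ]
0.7 [0.11827885 0.48581601 0.23133699] [[-0.972  0.237  0.   ]
 [ 0.237  0.972  0.   ]
 [-0.     0.    -1.   ]]
```

```bash
python3 -c "
import cv2,numpy as np
cv2.imwrite('pics/both.png',cv2.resize(np.vstack([cv2.imread('pics/top0.png'),cv2.imread('pics/side0.png')]),(480,600)))"
```

```text
(no output)
```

View pics/both.png

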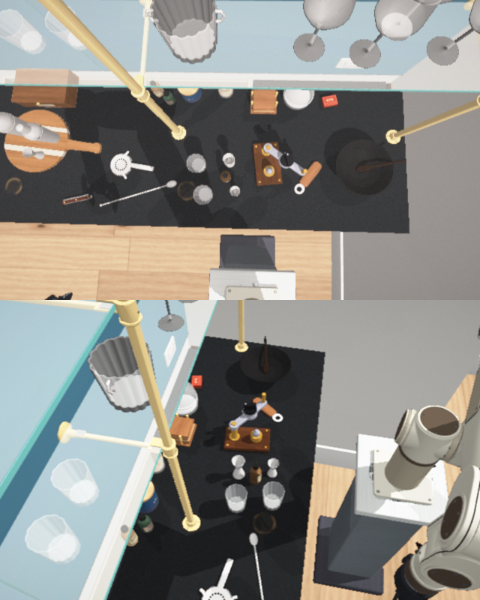

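The top view shows the dock at about (355,215) px full-size, the bridge open toward the lower right, and the opener at about (410,235) px beside the peg. The bystanders are to the left at 260-310 px. I'll go above the dock first.

Request:
apply_moves(
  linear=[
    [-3.5,-3.3,-1],
    [-7,-6.6,-2],
    [-10.5,-9.9,-3],
    [-14,-13.2,-4],
    [-17.5,-16.5,-5],
    [-21,-19.8,-6],
    [-24.5,-23.1,-6],
    [-28,-26.4,-6],
    [-31.5,-29.7,-6],
    [-35,-33,-6],
  ],
  twist=[
    [0,0,-5],
    [0,0,-10],
    [0,0,-15],
    [0,0,-20],
    [0,0,-25],
    [0,0,-30],
    [0,0,-35],
    [0,0,-40],
    [0,0,-45],
    [0,0,-50],
  ],
)

```text
time: 1.7
ee_pos: [0.381, 0.0805, 0.2918]
tool_rot: [-0.313, 0.95, 0.0, 0.001]
wrist_force: [1.4, 0.6, 0.2]
grip_width: 0.0855
grasp_force: 0.0
```

```bash
cat >> h.py <<'E'
def to(p,yaw_deg=None):
    "shift in tool axes (cm) and turn about tool z (deg) to reach p with tool y at yaw"
    s=arm.get_state();M=R.from_quat(s['tool_rot']).as_matrix()
    y=np.degrees(np.arctan2(M[1,1],M[0,1]))
    t=None if yaw_deg is None else -((yaw_deg-y+180)%360-180)
    print('t',s['time'],'tcp',np.round(s['ee_pos'],4),'yaw',round(y,1),'j',np.round(s['joint_positions'],2),'tiltz',M[:,2].round(3))
    print('lin',(M.T@(np.array(p)-s['ee_pos'])*100).round(2),'tw',t)
E
python3 - <<'E'
from h import *
to([.49,-.12,.29],146)
print(arm.read_camera('wrist')['T_tool_cam'])
E
```

```text
t 1.7 tcp [0.381  0.0805 0.2918] yaw 126.5 j [ 0.21 -0.   -0.12  1.45  0.   -0.43] tiltz [ 0.001  0.001 -1.   ]
lin [  3.18 -22.6    0.18] tw -19.484233717838265
[[-3.67431653e-04 -9.46501224e-01 -3.22700012e-01  8.31109006e-02]
 [ 9.99999597e-01 -8.35144235e-05 -8.93662814e-04 -4.84834407e-04]
 [ 8.18902842e-04 -3.22700210e-01  9.46500874e-01 -1.44335814e-01]
 [ 0.00000000e+00  0.00000000e+00  0.00000000e+00  1.00000000e+00]]
```

Request:
apply_moves(
  linear=[
    [0.6,-4.5,0],
    [1.2,-9,0],
    [1.9,-13.5,0],
    [2.5,-18,0],
    [3.2,-22.6,0],
    [3.2,-22.6,0],
    [3.2,-22.6,0],
  ],
  twist=[
    [0,0,-4],
    [0,0,-8],
    [0,0,-12],
    [0,0,-16],
    [0,0,-19.5],
    [0,0,-19.5],
    [0,0,-19.5],
  ],
  grip=8.5,
)

```text
time: 2.45
ee_pos: [0.4882, -0.1192, 0.2906]
tool_rot: [-0.467, 0.884, 0.001, -0.001]
wrist_force: [0.5, -0.1, -0.4]
grip_width: 0.0852
grasp_force: 0.0
```

Run:
```python
from h import *
c=cam('wrist');cv2.imwrite('pics/w1.png',c['color']);print(c['o'])
for q in Z:
    for m in arm.mark_of('wrist',q)[:2]:print(q,np.round(m['xy']),round(m['conf'],2),atz(c,m['xy'],Z[q]).round(4))
to([.5,-.12,.29],146)
```

```text
[ 0.44183467 -0.18828893  0.43495234]
pivot [285. 259.] 0.71 [ 0.5952 -0.0466  0.094 ]
peg_top [272. 159.] 0.57 [ 0.5165 -0.1677  0.134 ]
knob [279. 206.] 0.71 [ 0.5518 -0.1145  0.103 ]
knob_mark [264. 228.] 0.9 [ 0.5762 -0.1075  0.127 ]
dock [327. 202.] 0.96 [ 0.5192 -0.0538  0.    ]
collar [282. 205.] 0.92 [ 0.5517 -0.1111  0.095 ]
t 2.8 tcp [ 0.4882 -0.1176  0.2918] yaw 145.9 j [-0.24  0.23  0.14  1.49  0.   -1.21] tiltz [ 0.001 -0.    -1.   ]
lin [-0.46 -1.11  0.18] tw -0.09038446732259331
```

View pics/w1.png

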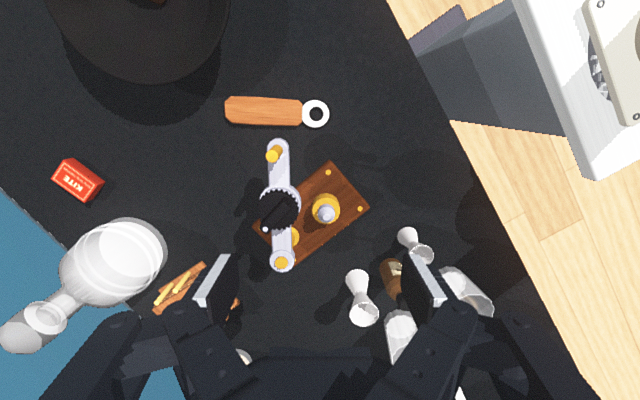

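The wrist view shows the peg at about (274,155), the knob at (279,208) with its stud at (264,228), and the post at (283,260); both views agree. Next I cage the peg loosely.

Run:
```python
from h import *
to([.515,-.169,.104],146.6)
```

```text
t 2.8 tcp [ 0.4882 -0.1176  0.2918] yaw 145.9 j [-0.24  0.23  0.14  1.49  0.   -1.21] tiltz [ 0.001 -0.    -1.   ]
lin [ 2.76 -5.09 18.78] tw -0.6903844673225876
```

Request:
apply_moves(
  linear=[
    [1.4,-2.5,3],
    [2.8,-5.1,6],
    [2.8,-5.1,9],
    [2.8,-5.1,11.5],
    [2.8,-5.1,11.5],
  ],
  twist=[
    [0,0,-0.7],
    [0,0,-0.7],
    [0,0,-0.7],
    [0,0,-0.7],
    [0,0,-0.7],
  ],
  grip=5,
)

```text
time: 3.3
ee_pos: [0.5121, -0.1692, 0.1726]
tool_rot: [-0.474, 0.881, 0.003, -0.003]
wrist_force: [0.4, -0.3, 0.7]
grip_width: 0.0499
grasp_force: 0.0
```

Run:
```python
from h import *
c=cam('wrist');cv2.imwrite('pics/w2.png',c['color'])
for q in ('peg_top','knob_mark','knob'):
    for m in arm.mark_of('wrist',q)[:2]:print(q,np.round(m['xy']),round(m['conf'],2),atz(c,m['xy'],Z[q]).round(4))
to([.515,-.169,.104],146.6)
```

```text
peg_top [317. 229.] 0.6 [ 0.5152 -0.1687  0.134 ]
knob_mark [298. 319.] 0.92 [ 0.5746 -0.1073  0.127 ]
knob [315. 288.] 0.69 [ 0.5556 -0.1106  0.103 ]
t 3.5 tcp [ 0.516  -0.1705  0.1784] yaw 146.6 j [-0.32  0.35  0.02  1.23  0.   -1.31] tiltz [ 0.003 -0.001 -1.   ]
lin [-0.06  0.19  7.44] tw -0.045778436940736356
```

View pics/w2.png

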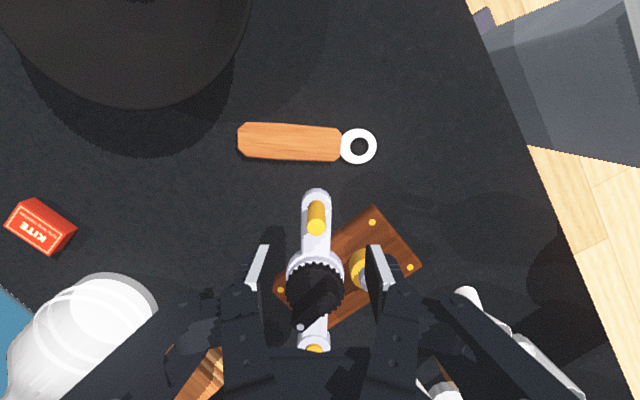

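The peg top is at (317,229), centred between the fingers, with the knob clear of them. I'll descend and narrow the cage.

Request:
apply_moves(
  linear=[
    [0,0.1,3],
    [0,0.1,6],
    [0,0.1,7.3],
    [0,0.1,7.3],
  ],
  twist=[
    [0,0,0],
    [0,0,0],
    [0,0,0],
    [0,0,0],
  ],
)

```text
time: 3.9
ee_pos: [0.5134, -0.1695, 0.1029]
tool_rot: [-0.474, 0.881, 0.001, -0.001]
wrist_force: [0.4, 0.2, -0.5]
grip_width: 0.05
grasp_force: 0.0
```

Request:
apply_moves(
  linear=[
    [0,0,0],
    [0,0,0],
    [0,0,0],
    [0,0,0],
  ],
  twist=[
    [0,0,0],
    [0,0,0],
    [0,0,0],
    [0,0,0],
  ],
  grip=2.2,
  grip_force=20,
)

```text
time: 4.3
ee_pos: [0.5146, -0.1701, 0.1044]
tool_rot: [-0.473, 0.881, -0.001, 0.001]
wrist_force: [0.4, -0.2, 0.2]
grip_width: 0.0222
grasp_force: 0.0
```

Run:
```python
from h import *
to([.515,-.169,.104],146.6)
s=arm.get_state();print(s['wrist_force'],s['moment'])
M=R.from_quat(s['tool_rot']).as_matrix();p0=np.array(s['ee_pos']);piv=np.array([.596,-.046,p0[2]])
a0=236.6
for d in np.linspace(5,55,11):
    q=R.from_euler('z',-d,degrees=True).apply([.149*np.cos(np.radians(a0)),.149*np.sin(np.radians(a0)),0])+piv
    print(d,(M.T@(q-p0)*100).round(2))
```

```text
t 4.3 tcp [ 0.5146 -0.1701  0.1044] yaw 146.5 j [-0.32  0.41 -0.1   1.06 -0.   -1.31] tiltz [ 0.002 -0.001 -1.   ]
lin [-0.12  0.03  0.04] tw -0.08126862600650497
[ 0.36977773 -0.17036464  0.23762312] [-0.00427918  0.01120289  0.01746413]
5.0 [ 0.    1.34 -0.  ]
10.0 [-0.17  2.63 -0.  ]
15.0 [-0.45  3.9  -0.01]
20.0 [-0.83  5.14 -0.01]
25.0 [-1.33  6.34 -0.01]
30.0 [-1.93  7.49 -0.01]
35.0 [-2.63  8.59 -0.02]
40.0 [-3.42  9.62 -0.02]
45.0 [-4.29 10.58 -0.02]
50.0 [-5.25 11.46 -0.02]
55.0 [-6.28 12.26 -0.02]
```

Request:
apply_moves(
  linear=[
    [0,1.1,0],
    [-0.1,2.1,0],
    [-0.3,3.1,0],
    [-0.5,4.1,0],
    [-0.8,5.1,0],
    [-1.2,6.1,0],
    [-1.7,7,0],
    [-2.2,7.9,0],
    [-2.8,8.8,0],
    [-3.4,9.6,0],
  ],
  twist=[
    [0,0,4],
    [0,0,8],
    [0,0,12],
    [0,0,16],
    [0,0,20],
    [0,0,24],
    [0,0,28],
    [0,0,32],
    [0,0,36],
    [0,0,40],
  ],
)

```text
time: 5.3
ee_pos: [0.4535, -0.0887, 0.1041]
tool_rot: [-0.142, 0.99, -0.001, 0.001]
wrist_force: [0.4, -0.3, 0.6]
grip_width: 0.0219
grasp_force: 0.6
```

Run:
```python
from h import *
s=arm.get_state();print(s['wrist_force'])
c=cam('wrist');cv2.imwrite('pics/w3.png',c['color'])
for q in ('peg_top','pivot','knob','dock'):
    for m in arm.mark_of('wrist',q)[:1]:print(q,np.round(m['xy']),round(m['conf'],2),atz(c,m['xy'],Z[q]).round(4))
to([.4475,-.061,.104],96)
```

```text
[ 0.42970775 -0.3010854   0.55633203]
peg_top [313. 291.] 0.74 [ 0.4572 -0.0915  0.134 ]
pivot [461. 330.] 0.69 [0.4879 0.0204 0.094 ]
knob [600. 248.] 0.73 [0.4058 0.063  0.103 ]
dock [335. 269.] 0.7 [ 0.5235 -0.053   0.    ]
t 5.55 tcp [ 0.4529 -0.0888  0.1035] yaw 106.6 j [-0.19  0.27 -0.31  0.99 -0.   -0.48] tiltz [ 0. -0. -1.]
lin [-0.28  2.82 -0.05] tw 10.588481788911167
```

Request:
apply_moves(
  linear=[
    [0,0.4,0],
    [0,0.8,0],
    [-0.05,1.2,0],
    [-0.1,1.6,0],
    [-0.1,2.0,0],
    [-0.2,2.3,0],
    [-0.2,2.5,0],
    [-0.2,2.5,0],
  ],
  twist=[
    [0,0,1.5],
    [0,0,3],
    [0,0,4.5],
    [0,0,6],
    [0,0,7.5],
    [0,0,9],
    [0,0,9.5],
    [0,0,9.5],
  ],
)

```text
time: 6.35
ee_pos: [0.4478, -0.0643, 0.1034]
tool_rot: [-0.061, 0.998, -0.0, 0.0]
wrist_force: [0.2, -0.7, -0.8]
grip_width: 0.0217
grasp_force: 0.2
```

Request:
apply_moves(
  linear=[
    [0,0.2,0],
    [0,0.4,0],
    [0,0.4,0],
  ],
  twist=[
    [0,0,0.5],
    [0,0,1],
    [0,0,1],
  ],
)

```text
time: 6.65
ee_pos: [0.447, -0.0599, 0.1033]
tool_rot: [-0.053, 0.999, 0.0, 0.0]
wrist_force: [0.3, -0.4, -0.1]
grip_width: 0.0219
grasp_force: 0.2
```

Request:
apply_moves(
  linear=[
    [0,0.2,0],
    [0,0.4,0],
    [0,0.4,0],
  ],
  twist=[
    [0,0,0.5],
    [0,0,1],
    [0,0,1],
  ],
)

```text
time: 6.95
ee_pos: [0.4472, -0.0595, 0.1033]
tool_rot: [-0.043, 0.999, -0.004, 0.0]
wrist_force: [2.4, -11.2, -3.2]
grip_width: 0.0223
grasp_force: 6.0
```

Request:
apply_moves(
  linear=[
    [0,0.1,0],
    [0,0.3,0],
    [0,0.3,0],
  ],
  twist=[
    [0,0,0],
    [0,0,0],
    [0,0,0],
  ],
)

```text
time: 7.25
ee_pos: [0.4472, -0.0594, 0.1033]
tool_rot: [-0.042, 0.999, -0.007, 0.0]
wrist_force: [2.5, -20.5, -5.0]
grip_width: 0.0219
grasp_force: 10.3
```

Run:
```python
from h import *
for n in('top','side'):
  c=cam(n);im=c['color']
  for q in ('peg_top','pivot','dock','knob'):
    for m in arm.mark_of(n,q)[:1]:print(q,np.round(m['xy']),round(m['conf'],2),atz(c,m['xy'],Z[q]).round(4))
  u=proj(c,[.51,-.06,.1]).astype(int);cv2.imwrite(f'pics/{n}4.png',cv2.resize(im[u[1]-50:u[1]+50,u[0]-70:u[0]+70],None,fx=4,fy=4))
print(arm.get_state()['wrist_force'])
```

```text
pivot [355. 198.] 0.86 [ 0.5948 -0.0423  0.094 ]
knob [359. 223.] 0.45 [ 0.5238 -0.0528  0.103 ]
peg_top [370. 160.] 0.79 [ 0.4502 -0.0612  0.134 ]
pivot [308. 166.] 0.7 [ 0.6092 -0.0429  0.094 ]
dock [343. 188.] 0.86 [ 0.5154 -0.0563  0.    ]
knob [342. 164.] 0.62 [ 0.5209 -0.0598  0.103 ]
[  1.86284425 -20.43096695  -4.66021892]
```

The bridge met its stop: the wrist force rises to 20 N at about 187°, which matches the dock axis. I'll back off, open and rise.

Request:
apply_moves(
  linear=[
    [0,-0.5,0],
    [0,-0.9,0],
    [0,-0.9,0],
  ],
  twist=[
    [0,0,0],
    [0,0,0],
    [0,0,0],
  ],
)

```text
time: 8.05
ee_pos: [0.4468, -0.062, 0.1032]
tool_rot: [-0.044, 0.999, 0.0, -0.0]
wrist_force: [-0.2, -0.1, 0.8]
grip_width: 0.0222
grasp_force: 0.0
```

Request:
apply_moves(
  linear=[
    [0,0,0],
    [0,0,0],
    [0,0,-3],
    [0,0,-7],
    [-1,0,-11],
    [-3,0,-14],
    [-4,0,-14],
    [-4,0,-14],
  ],
  twist=[
    [0,0,0],
    [0,0,0],
    [0,0,0],
    [0,0,0],
    [0,0,0],
    [0,0,0],
    [0,0,0],
    [0,0,0],
  ],
  grip=5,
)

```text
time: 8.85
ee_pos: [0.4882, -0.0582, 0.2435]
tool_rot: [-0.044, 0.999, -0.0, 0.001]
wrist_force: [0.1, 0.0, -0.8]
grip_width: 0.0501
grasp_force: 0.0
```

Run:
```python
from h import *
c=cam('wrist');im=c['color']
for q in Z:
    for m in arm.mark_of('wrist',q)[:2]:print(q,np.round(m['xy']),round(m['conf'],2),atz(c,m['xy'],Z[q]).round(4))
u=proj(c,[.517,-.055,.12]).astype(int);print(u,im.shape)
x0,y0=max(u[0]-100,0),max(u[1]-75,0);print(x0,y0)
cv2.imwrite('pics/w5.png',cv2.resize(im[y0:y0+150,x0:x0+200],None,fx=4,fy=4))
to([.517,-.055,.24],230)
```

```text
pivot [322. 273.] 0.97 [ 0.6003 -0.0451  0.094 ]
peg_top [318. 155.] 0.86 [ 0.4523 -0.0632  0.134 ]
knob [316. 209.] 0.76 [ 0.5161 -0.0597  0.103 ]
knob_mark [307. 237.] 0.63 [ 0.5368 -0.0669  0.127 ]
dock [322. 186.] 0.61 [ 0.5199 -0.0525 -0.    ]
dock [420. 142.] 0.5 [0.4479 0.0728 0.    ]
collar [322. 212.] 0.94 [ 0.5214 -0.0533  0.095 ]
collar [318. 213.] 0.51 [ 0.5232 -0.0568  0.095 ]
[320 216] (400, 640, 3)
220 141
t 9.2 tcp [ 0.486  -0.0586  0.2424] yaw 95.0 j [-0.12  0.22  0.    1.36  0.   -0.21] tiltz [-0.002  0.    -1.   ]
lin [-3.12  0.08  0.24] tw -134.99051932467194
```

View pics/w5.png

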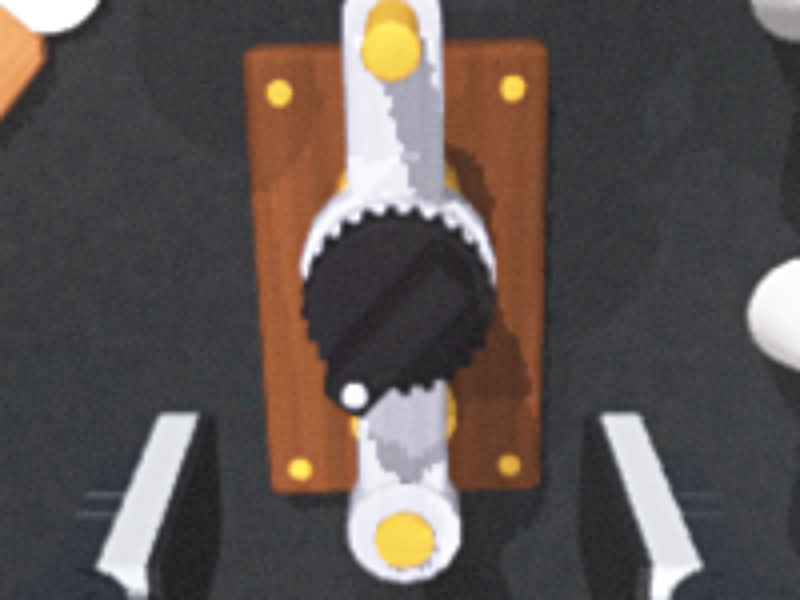

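The crop shows the bridge closed straight over the plinth. The stud is at (308.5,240) px and the bar's far end at about (333,205) px.

Run:
```python
from h import *
c=cam('wrist')
a=atz(c,(308.5,240),.138);b=atz(c,(334,205),.137)
print(a,b,(a+b)/2,np.linalg.norm(a-b),np.degrees(np.arctan2(*(a-b)[1::-1])))
```

```text
[ 0.53158326 -0.06563113  0.138     ] [ 0.49404144 -0.04475694  0.137     ] [ 0.51281235 -0.05519403  0.1375    ] 0.04296650646807468 -29.075153758577894
```

Run:
```python
from h import *
to([.517,-.0555,.118],57)
```

```text
t 9.25 tcp [ 0.4862 -0.0586  0.2427] yaw 95.0 j [-0.12  0.22  0.    1.36  0.   -0.21] tiltz [-0.002  0.    -1.   ]
lin [-3.12  0.03 12.46] tw 38.00930440205403
```

Request:
apply_moves(
  linear=[
    [-1,0,1],
    [-2,0,2],
    [-3.1,0,3],
    [-3.1,0,4],
    [-3.1,0,5],
    [-3.1,0,7],
    [-3.1,0,7],
    [-3.1,0,7],
  ],
  twist=[
    [0,0,8],
    [0,0,16],
    [0,0,24],
    [0,0,32],
    [0,0,38],
    [0,0,38],
    [0,0,38],
    [0,0,38],
  ],
)

```text
time: 10.05
ee_pos: [0.5173, -0.0559, 0.1732]
tool_rot: [0.284, 0.959, -0.0, -0.001]
wrist_force: [0.1, 1.1, 0.3]
grip_width: 0.0501
grasp_force: 0.0
```

Run:
```python
from h import *
to([.517,-.0555,.118],57)
c=cam('wrist');im=c['color']
for q in ('knob','knob_mark','peg_top'):
    for m in arm.mark_of('wrist',q)[:2]:print(q,np.round(m['xy']),round(m['conf'],2),atz(c,m['xy'],Z[q]).round(4))
u=proj(c,[.517,-.0555,.137]).astype(int);print(u)
x0,y0=u[0]-100,min(u[1]-75,250);print(x0,y0)
cv2.imwrite('pics/w6.png',cv2.resize(im[y0:y0+150,x0:x0+200],None,fx=4,fy=4))
```

```text
t 10.05 tcp [ 0.5173 -0.0559  0.1732] yaw 57.0 j [-0.11  0.31 -0.05  1.21  0.    0.47] tiltz [-0.001  0.    -1.   ]
lin [0.04 0.02 5.52] tw 0.019333593557604445
knob [321. 212.] 0.59 [ 0.5203 -0.0565  0.103 ]
knob_mark [323. 250.] 0.85 [ 0.5381 -0.0668  0.127 ]
peg_top [256. 154.] 0.56 [ 0.4533 -0.0636  0.134 ]
[319 225]
219 150
```

View pics/w6.png

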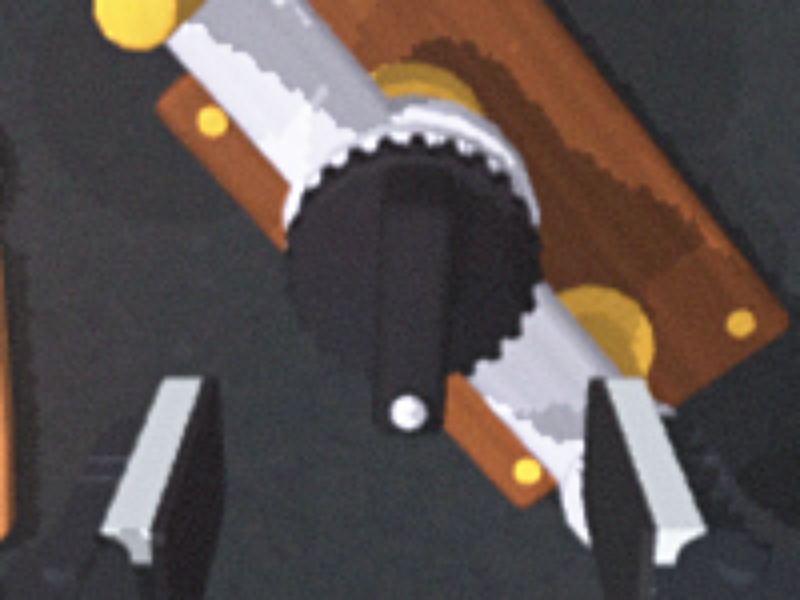

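The bar is almost parallel to the pads, with the stud at crop (408,412). It sits about 1-2 mm off centre, so I'll shift slightly, descend and grip lightly.

Request:
apply_moves(
  linear=[
    [-0.15,0.15,2],
    [-0.15,0.15,4],
    [-0.15,0.15,5.4],
    [-0.15,0.15,5.4],
    [-0.15,0.15,5.4],
  ],
  twist=[
    [0,0,0],
    [0,0,0],
    [0,0,0],
    [0,0,0],
    [0,0,0],
  ],
)

```text
time: 10.75
ee_pos: [0.5202, -0.0555, 0.12]
tool_rot: [0.284, 0.959, 0.0, 0.0]
wrist_force: [0.0, 0.6, -0.2]
grip_width: 0.0499
grasp_force: 0.0
```

Request:
apply_moves(
  linear=[
    [0,0,0],
    [0,0,0],
    [0,0,0],
    [0,0,0],
    [0,0,0],
    [0,0,0],
  ],
  twist=[
    [0,0,0],
    [0,0,0],
    [0,0,0],
    [0,0,0],
    [0,0,0],
    [0,0,0],
  ],
  grip=1,
  grip_force=25,
)

```text
time: 11.35
ee_pos: [0.5205, -0.0559, 0.1203]
tool_rot: [0.284, 0.959, -0.0, 0.001]
wrist_force: [-0.1, -1.0, 5.1]
grip_width: 0.0123
grasp_force: 28.1
```

Run:
```python
from h import *
to([.517,-.0555,.118],57)
s=arm.get_state();print(s['wrist_force'],s['moment'],s['grip_width'],s['grasp_force'])
```

```text
t 11.35 tcp [ 0.5205 -0.0559  0.1203] yaw 57.0 j [-0.11  0.36 -0.13  1.08 -0.    0.47] tiltz [ 0.002 -0.001 -1.   ]
lin [ 0.32 -0.16  0.23] tw -0.00606488606049993
[-0.09598702 -1.03300165  5.0539325 ] [-0.34255015  0.15062448 -0.075994  ] 0.012347167198211875 28.051803410053253
```

Request:
apply_moves(
  linear=[
    [0,0,0],
    [0,0,0],
    [0,0,0],
    [0,0,0],
    [0,0,0],
  ],
  twist=[
    [0,0,3],
    [0,0,6],
    [0,0,9],
    [0,0,12],
    [0,0,15],
  ],
)

```text
time: 11.85
ee_pos: [0.5205, -0.0559, 0.1204]
tool_rot: [0.407, 0.913, -0.0, 0.001]
wrist_force: [-0.8, -1.6, 6.0]
grip_width: 0.0127
grasp_force: 27.7
```

```bash
cat > m.py <<'E'
from h import *
s=arm.get_state();M=R.from_quat(s['tool_rot']).as_matrix()
print(s['time'],'yaw',np.degrees(np.arctan2(M[1,1],M[0,1])).round(2),'f',np.round(s['wrist_force'],1),'m',np.round(s['moment'],3),'j6',round(s['joint_positions'][5],2),'eff6',round(s['effort'][5],3),s['ee_pos'],s['grasp_force'])
E
python3 m.py
```

```text
11.85 yaw 41.91 f [-0.8 -1.6  6. ] m [-0.43   0.186  0.123] j6 0.73 eff6 -0.305 [ 0.52051025 -0.05593734  0.12036377] 27.713990807533264
```

Request:
apply_moves(
  linear=[
    [0,0,0],
    [0,0,0],
    [0,0,0],
    [0,0,0],
  ],
  twist=[
    [0,0,3],
    [0,0,6],
    [0,0,9],
    [0,0,10],
  ],
)

```text
time: 12.25
ee_pos: [0.5204, -0.056, 0.1204]
tool_rot: [0.485, 0.874, -0.0, 0.001]
wrist_force: [-1.0, -2.1, 6.0]
grip_width: 0.0121
grasp_force: 27.7
```

```bash
python3 m.py
```

```text
12.25 yaw 31.95 f [-1.  -2.1  6. ] m [-0.477  0.247  0.14 ] j6 0.91 eff6 0.107 [ 0.52043342 -0.05603874  0.1203592 ] 27.72397756576538
```

Request:
apply_moves(
  linear=[
    [0,0,0],
    [0,0,0],
    [0,0,0],
    [0,0,0],
  ],
  twist=[
    [0,0,3],
    [0,0,6],
    [0,0,9],
    [0,0,10],
  ],
)

```text
time: 12.65
ee_pos: [0.5204, -0.0561, 0.1203]
tool_rot: [0.56, 0.829, -0.0, 0.001]
wrist_force: [-1.3, -2.3, 6.5]
grip_width: 0.012
grasp_force: 27.7
```

```bash
python3 m.py
```

```text
12.65 yaw 21.95 f [-1.3 -2.3  6.5] m [-0.477  0.282  0.162] j6 1.08 eff6 0.107 [ 0.52035474 -0.05606899  0.12034252] 27.7390319108963
```

Request:
apply_moves(
  linear=[
    [0,0,0],
    [0,0,0],
    [0,0,0],
    [0,0,0],
  ],
  twist=[
    [0,0,3],
    [0,0,6],
    [0,0,9],
    [0,0,10],
  ],
)

```text
time: 13.05
ee_pos: [0.5203, -0.0561, 0.1203]
tool_rot: [0.63, 0.777, -0.0, 0.001]
wrist_force: [-0.5, -2.4, 6.1]
grip_width: 0.0124
grasp_force: 27.8
```

```bash
python3 m.py
```

```text
13.05 yaw 11.95 f [-0.5 -2.4  6.1] m [-0.491  0.331  0.114] j6 1.26 eff6 0.107 [ 0.52026886 -0.05607578  0.12031887] 27.75704026222229
```

Request:
apply_moves(
  linear=[
    [0,0,0],
    [0,0,0],
    [0,0,0],
    [0,0,0],
  ],
  twist=[
    [0,0,3],
    [0,0,6],
    [0,0,9],
    [0,0,10],
  ],
)

```text
time: 13.45
ee_pos: [0.5202, -0.0561, 0.1204]
tool_rot: [0.695, 0.719, -0.0, 0.001]
wrist_force: [-3.0, -1.8, 6.2]
grip_width: 0.0122
grasp_force: 27.8
```

```bash
python3 m.py
```

```text
13.45 yaw 1.95 f [-3.  -1.8  6.2] m [-0.567  0.422  0.153] j6 1.43 eff6 0.107 [ 0.52019037 -0.05608006  0.12035104] 27.78674751520157
```

Request:
apply_moves(
  linear=[
    [0,0,0],
    [0,0,0],
    [0,0,0],
    [0,0,0],
  ],
  twist=[
    [0,0,3],
    [0,0,6],
    [0,0,9],
    [0,0,10],
  ],
)

```text
time: 13.85
ee_pos: [0.5199, -0.056, 0.1203]
tool_rot: [0.755, 0.656, -0.0, 0.001]
wrist_force: [-2.3, -0.7, 0.8]
grip_width: 0.0125
grasp_force: 27.1
```

```bash
python3 m.py
```

```text
13.85 yaw -8.08 f [-2.3 -0.7  0.8] m [-0.351  0.425 -0.197] j6 1.61 eff6 -0.187 [ 0.51989489 -0.05595941  0.12031955] 27.1016326546669
```

Request:
apply_moves(
  linear=[
    [0,0,0],
    [0,0,0],
  ],
  twist=[
    [0,0,0],
    [0,0,0],
  ],
)

```text
time: 14.05
ee_pos: [0.5201, -0.056, 0.1203]
tool_rot: [0.755, 0.656, 0.0, 0.001]
wrist_force: [-2.0, -1.5, 7.0]
grip_width: 0.0124
grasp_force: 27.9
```

```bash
python3 m.py
python3 - <<'E'
from h import *
c=cam('wrist')
for q in ('knob','knob_mark','peg_top'):
    for m in arm.mark_of('wrist',q)[:1]:print(q,np.round(m['xy']),round(m['conf'],2),atz(c,m['xy'],Z[q]).round(4))
u=proj(c,[.519,-.055,.12]).astype(int)
x0,y0=u[0]-100,min(u[1]-75,250);print(x0,y0)
cv2.imwrite('pics/w7.png',cv2.resize(c['color'][y0:y0+150,x0:x0+200],None,fx=4,fy=4))
E
```

```text
14.05 yaw -7.99 f [-2.  -1.5  7. ] m [-0.434  0.437  0.035] j6 1.6 eff6 0.023 [ 0.5201245  -0.05600382  0.1203272 ] 27.937587797641754
knob [320. 239.] 0.62 [ 0.5207 -0.0559  0.103 ]
knob_mark [317. 293.] 0.87 [ 0.5163 -0.0773  0.127 ]
peg_top [194. 295.] 0.96 [ 0.4504 -0.0642  0.134 ]
216 176
```

View pics/w7.png

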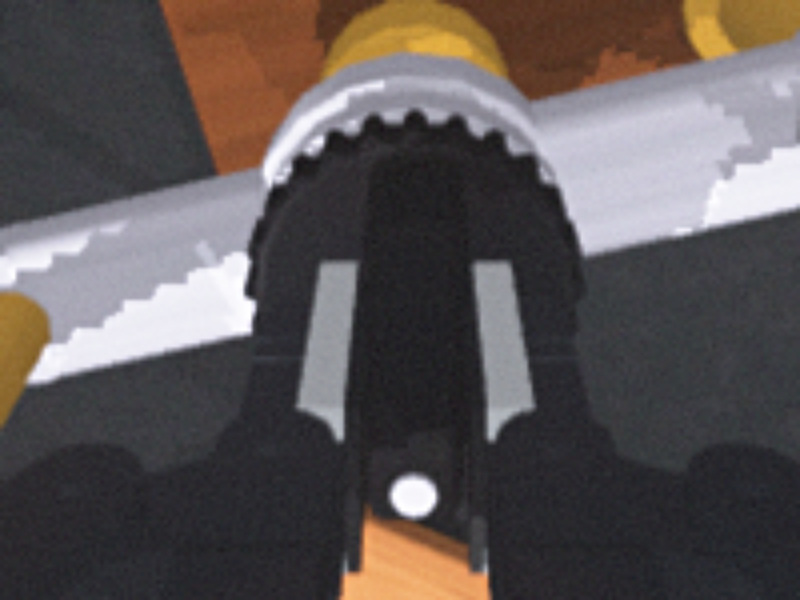

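The pads hold the bar at stud (317,293) px. The moment kick at 13.85 s, followed by almost no torque, suggests a click. I'll let go and look at the tooth from the stud side.

Request:
apply_moves(
  linear=[
    [0,0,0],
    [0,0,0],
    [0,0,0],
    [0,0,0],
    [0,0,-2],
    [0,0,-4],
    [0,0,-6],
    [0,0,-8],
    [0,0,-8],
    [0,0,-8],
  ],
  twist=[
    [0,0,0],
    [0,0,0],
    [0,0,0],
    [0,0,0],
    [0,0,0],
    [0,0,0],
    [0,0,0],
    [0,0,-8],
    [0,0,-16],
    [0,0,-24],
  ],
  grip=5,
)

```text
time: 15.25
ee_pos: [0.5204, -0.0554, 0.2001]
tool_rot: [0.599, 0.8, 0.001, 0.001]
wrist_force: [0.5, 0.2, -0.7]
grip_width: 0.0498
grasp_force: 0.0
```

Request:
apply_moves(
  linear=[
    [0,0,0],
    [0,0,0],
    [0,0,0],
    [0,0,0],
    [0,0,0],
    [0,0,0],
    [0,0,0],
    [0,0,0],
    [0,0,0],
    [0,0,0],
  ],
  twist=[
    [0,0,-8],
    [0,0,-16],
    [0,0,-24],
    [0,0,-32],
    [0,0,-40],
    [0,0,-48],
    [0,0,-56],
    [0,0,-64],
    [0,0,-72],
    [0,0,-80],
  ],
)

```text
time: 16.25
ee_pos: [0.5198, -0.0553, 0.199]
tool_rot: [-0.055, 0.998, 0.0, -0.0]
wrist_force: [-0.7, -0.2, -0.0]
grip_width: 0.05
grasp_force: 0.0
```

Request:
apply_moves(
  linear=[
    [0,0,0],
    [0,0,0],
    [0,0,0],
    [0,0,0],
    [0,0,0],
    [0,0,0],
    [0,0,0],
    [0,0,0],
    [0,0,0],
    [0,0,0],
  ],
  twist=[
    [0,0,-8],
    [0,0,-16],
    [0,0,-24],
    [0,0,-32],
    [0,0,-40],
    [0,0,-48],
    [0,0,-56],
    [0,0,-64],
    [0,0,-72],
    [0,0,-76],
  ],
)

```text
time: 17.25
ee_pos: [0.5198, -0.0553, 0.199]
tool_rot: [-0.658, 0.753, 0.0, -0.0]
wrist_force: [-0.1, 0.7, -0.3]
grip_width: 0.05
grasp_force: 0.0
```

```bash
python3 m.py
python3 - <<'E'
from h import *
c=cam('wrist')
for q in ('knob','knob_mark','collar','peg_top','pivot'):
    for m in arm.mark_of('wrist',q)[:1]:print(q,np.round(m['xy']),round(m['conf'],2),atz(c,m['xy'],Z[q]).round(4))
u=proj(c,[.519,-.055,.12]).astype(int)
x0,y0=u[0]-80,min(u[1]-60,280);print(x0,y0)
cv2.imwrite('pics/w8.png',cv2.resize(c['color'][y0:y0+120,x0:x0+160],None,fx=5,fy=5,interpolation=cv2.INTER_CUBIC))
E
```

```text
17.25 yaw 172.26 f [-0.1  0.7 -0.3] m [-0.039 -0.026  0.032] j6 -1.54 eff6 0.319 [ 0.51979034 -0.05533122  0.1990481 ] 0.0
knob [321. 198.] 0.61 [ 0.5184 -0.0565  0.103 ]
knob_mark [322. 184.] 0.81 [ 0.5158 -0.0759  0.127 ]
collar [319. 195.] 0.76 [ 0.5201 -0.0566  0.095 ]
peg_top [413. 190.] 0.56 [ 0.447  -0.0638  0.134 ]
pivot [238. 216.] 0.91 [ 0.5988 -0.0459  0.094 ]
240 146
```

View pics/w8.png

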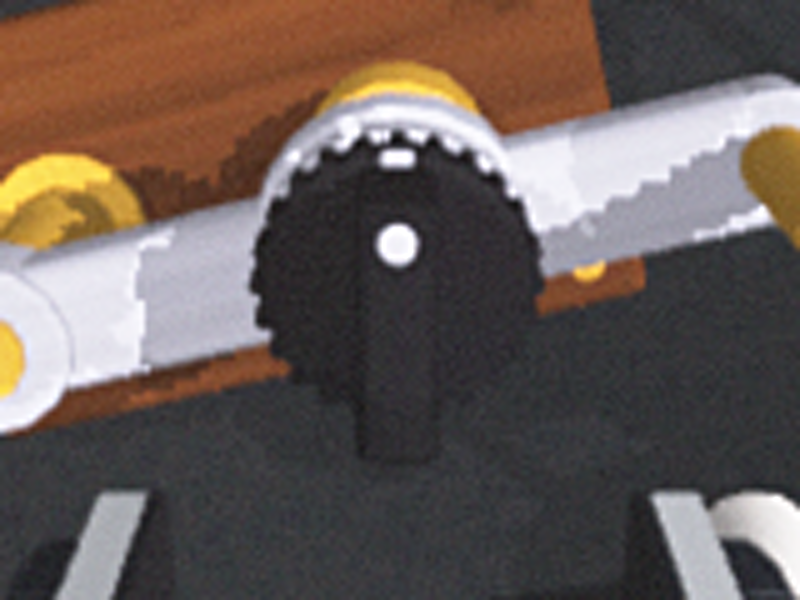

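The white index on the cap (397,157) lies in line with the stud. A bright bump on the collar rim at (350,130), about 18° counter-clockwise of it, could be the tooth, so I'll zoom in to check.

Run:
```python
from h import *
c=arm.read_camera('wrist')['color'][158:208,286:352].astype(float)
c=np.clip((c/255)**0.8*255,0,255).astype(np.uint8)
cv2.imwrite('pics/w9.png',cv2.resize(c,None,fx=12,fy=12,interpolation=cv2.INTER_CUBIC))
```

```text
(no output)
```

View pics/w9.png

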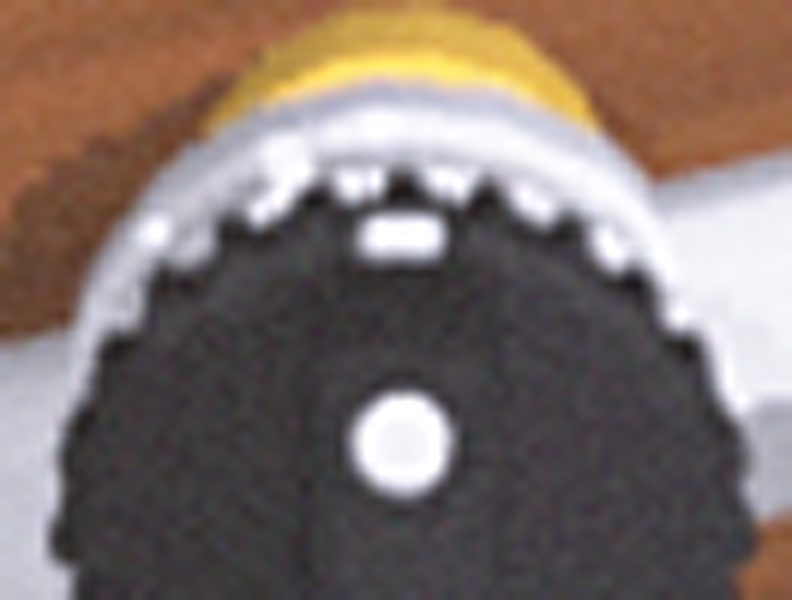

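The tooth bump at (285,155) is about 18° counter-clockwise of the index (400,235), and the rim in line with the index is smooth, so the knob is one click on. The bridge is still closed and the gripper is clear, so I'm handing in.

```bash
python3 -c "
from rig import arm
print(arm.hand_in())"
```

```text
the job is handed in; nothing more can be done
None
```

I swung the bridge onto its stop and turned the knob clockwise one click (read from the collar tooth, about 18°, and the torque kick), then let go and handed the job in at about 17 s; no verdict came back.

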